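# Open the conveyor control box

### The arm

A 6-joint arm with a two-finger parallel gripper is mounted at the origin on the work surface. World frame = base frame: x ahead of the robot, y to its left, z up, the work surface at z = 0. Lengths are in m, angles in rad, forces in N, time in s.
With the tool pointing down it reaches from about 0.225 to 0.875 m from the base axis. Payload 3.4 kg.
Tool frame: the origin (TCP) lies midway between the tips of the shut fingers; the grasp point (between the pads) lies 19 mm behind it; z points along the fingers, y is the line along which they close (so a half turn about z gives the same grasp; the last joint's range is limited). The gripper opens to 85 mm and grips with 20 to 120 N. Pads are 22 mm wide; open, the fingers measure 114 mm over their backs; the gripper's body (76 mm by 85 mm) begins 54 mm behind the grasp point. The pads swing forward as they close: fully open they stand 13 mm farther back than shut.
Start: joints at [-1.261, 0.276, 1.505, -0, 1.361, -0.121], TCP at [0.24, -0.522, 0.231] pointing down, gripper open.
Joint ranges: [-2.89, 2.89], [-0.75, 2.08], [0.22, 2.7], [-1.18, 4.32], [0.11, 2.71], [-2.7, 2.7]. Speed limits (rad/s): [2.57, 2.57, 3.14, 3.14, 3.14, 3.14].

### API

Orientations are given as a unit quaternion [x, y, z, w].
In Python, from workcell import r, grab_frame, look_for, regions_of, mark_of gives the robot as it stands.
- The arm moves only by the shell command python3 -m creep 'ROWS' [FORCE]. ROWS is JSON, a list of rows, each a list of 5 numbers: the finger opening in cm, from 0 to 8.54, then the shift along the world's x, y, z in cm, then the turn about the world's z in degrees. A call has 1 to 20 rows; each row is the pose to reach, as a shift and turn from the pose commanded when the call began; what a row does not reach only later rows make up. A row lasts 1/12 s, in which the tool goes at most 41.7 mm and 7.16 degrees, less where a joint would pass 70% of its speed; a pose out of reach is approached as far as the arm can. A call with a gripper value outside its range is refused whole. The fingers move at their own pace and stop on an object; FORCE is the grip in N (left out, the last holds). Time passes only in rows, so rows that repeat a pose let the fingers close. It gives the time, the measured TCP pose, the force, the opening and the grip force at its end, in the units of the state.
- r.get_obs(): the state, without advancing time (a new reading comes with each control period).
- grab_frame(name): name is "scene" or "side" or "wrist"; returns a dict with "image" (384x512x3 uint8, blue, green, red), "fx", "fy", "cx", "cy" (pixels), "camera_from_world" (4x4, takes a point from world to camera coordinates). Camera axes: x right, y up, looking along -z (the intrinsics and any distortion apply to the point x, -y, -z); pixel columns grow to the right and rows downward; lengths in m; the calibration is good to about 2 mm. A picture is of the moment at which its call begins. There is no depth.
- r.sign_off(): hands the job in; it is judged then, once.
Trained networks look in a picture, given as the dict that the camera call returned (one of the last four; its "shot" number tells which), for a name from the list of things; names that differ only in an ending like _2 or _b are one class to them, and where a whole thing is asked for, a point or a joint stands for the part that bears it (a point fixed in the world has none). Each returns a list of dicts, best first, with "score" (0 to 1); they miss things now and then, are a little off and sometimes report something else, mostly with a low value. They report only what shows in the picture. A call takes as long as a camera call. They do not tell look-alikes from the thing itself.
- look_for(picture, name): "bbox" ([centre column, centre row, width, height] in pixels, round what is visible of it).
- regions_of(picture, name): "mask" (384x512 bool, what is visible of it) and "bbox" ([centre column, centre row, width, height] in pixels, round what is visible of it).
- mark_of(picture, name): "at" ([row, column] in pixels: a listed point, or the origin of a listed thing).
The state is a dict: "time": time; "q": joint angles; "qd": joint speeds; "tau": joint torques, N m; "tcp_pos": TCP position; "ee_rot": TCP orientation; "wrist_force": force on the tool from outside, world axes, zero at the start; "moment": the same for the moment, N m; "grip_width": finger opening in m; "finger_force": force on a finger pad.
Only numpy, scipy, OpenCV 4.12 (cv2) and the standard library are available. Lean on these libraries where they do the work, as an engineer would, in place of code of your own. Each camera call takes 0.05 s, during which the arm holds its last target. There are 200 camera calls.

### The job

With the T-handle screwdriver, not with the gripper's fingers, give both slotted fasteners on the control box a full quarter turn so that their yellow cams swing right out of the panel's way. Slide the access panel fully open along its track, and put the screwdriver back upright on its rest as you found it. Leave the sand core, the tin and the brush where they are.

Things in the scene. Friction and masses are not known exactly. Their poses are not given: they have to be found in the camera images.
- box: Green steel control box, 200 (x) x 236 (y) x 60 mm, fixed to the bench; origin at the centre of its underside. Its own +y is the direction in which the panel slides open. The flat deck is 60 mm above the origin. Two steel track rails along y (x = +-48 mm outside, tops 10.5 mm above the deck) hold the panel down; stops at both ends of the track. Nothing on the box stands more than 29 mm above the deck.
- panel: Aluminium access panel, 80 (x) x 120 (y) x 5 mm, about 0.35 kg, loose but captive in the track (about 1.5 mm of play), lying on the deck; axes parallel to the box's. Origin at the centre of its underside, closed at y = -50 mm in the box frame; it slides freely in +y by 87 mm to the end stop (y = +37 mm). Until both fasteners are turned their cams stop it after about 2 mm. It carries one upright flange to push on, at its +y end.
- panel_flange (a point): Point on the panel: middle of the top edge of the inner (-y) face of its upright flange, the face to push on. The flange is 88 mm wide (x; its lowest 10 mm only 64), 8 mm thick (it extends from this point to +y), and its top is 28 mm above the panel's underside, 23 mm above the panel's upper face. Axes as the panel's.
- cam_left_slot (a point): Slotted fastener beside the track at x = -66, y = +43 mm in the box frame. Point: on its turning axis, at the top of the head (29 mm above the deck). Its x axis runs along the slot, z up. Head 27 mm long by about 28 mm wide, the slot open at both ends, 7 mm wide and 9 mm deep, with a flat floor. Opens clockwise seen from above.
- cam_right_slot (a point): Fastener of the same size at x = +66, y = +43 mm in the box frame, mirror image of the left: opens anticlockwise seen from above. x axis along the slot. Each fastener has below its head a yellow cam plate, a sector of 38 mm radius, 12 to 20 mm above the deck, which locked reaches inwards in front of the flange; opening swings it back past the flange's end and outwards.
- cam_left (a joint): Turn of the left fastener in rad: 0 = locked, slot straight across the track (its x axis along the box's +x); grows as it opens (clockwise from above); pi/2 = open, slot along the track; stops at 0 and 1.75. Stiff (about 0.07 N m), stays where it is left. Starts between 0 and 0.25. The panel is blocked up to about 0.95.
- cam_right (a joint): The same for the right fastener, anticlockwise from above (at 0 its x axis points along the box's -x).
- driver: T-handle screwdriver, 98 mm tall, 0.16 kg, standing upright, blade down, in its rest. Origin at the middle of the blade's lower edge; z up along the shank; x along the blade's width and along the handle bar. Blade 24 mm wide x 3 mm thick (lowest 4 mm: 22 x 2 mm); round shank 10 mm; orange handle bar 76 (x) x 18 (y) x 36 mm, from 62 to 98 mm above the origin. Half a turn about z gives the same tool.
- rest: Screwdriver rest, fixed to the bench: grey base 100 x 60 x 8 mm with two wooden cheeks rising to 72 mm, each 18 (x) x 44 (y) mm, centred at x = +-29 mm, leaving a gap of 40 mm along x for the shank and blade. Origin at the centre of its underside. The handle bar lies across both cheek tops, parallel to the rest's x; the driver's origin is then 10 mm above and central over the rest's origin.
- core: Brown sand core, 100 x 70 x 56 mm, loose, 0.5 kg; origin at the centre of its underside. Bystander.
- tin: Round closed tin, 72 mm across, 85 mm tall, loose; origin at the centre of its underside. Bystander.
- brush: Paint brush lying on the bench, 200 mm long, 42 mm wide, 20 mm high; origin at the centre of its underside. Bystander.
Mind the look-alikes: they are no part of the job. Of the things like the panel, leave any that is green or pink; of the rest the larger one is meant.

How it is judged:
By the outcome, as a careful person would: the job done as asked, in the order asked, and still so for the second after the job is handed in, with the robot touching nothing.
It also fails if it takes over 72 s, if anything falls off the work surface, if the arm or the gripper's body presses on something with over 40 N, if the wrist force passes 120 N, or if a joint passes its speed limit or range.

## Working session

There is one attempt and no reset: what is moved stays moved. The work goes in short steps, Python scripts to look and compute and a shell command to move; the robot and the scene stay as the last step left them, time stands still between calls to the robot, and variables do not carry over. Pictures are saved under pics/ and viewed, at most 10 in all, crops included, and the job is handed in when it is done.

```bash
ls; mkdir -p pics
cat > h.py <<'E'
import numpy as np, cv2
from workcell import r, grab_frame, look_for, regions_of, mark_of
def ray(f,row,col):
    M=np.array(f["camera_from_world"]);R=M[:3,:3];t=M[:3,3]
    d=np.array([(col-f["cx"])/f["fx"],-(row-f["cy"])/f["fy"],-1.0])
    return -R.T@t, R.T@d
def at_z(f,row,col,z):
    o,d=ray(f,row,col); return o+d*(z-o[2])/d[2]
def proj(f,p):
    M=np.array(f["camera_from_world"]);c=M[:3,:3]@np.array(p)+M[:3,3]
    return f["cy"]-f["fy"]*c[1]/-c[2], f["cx"]+f["fx"]*c[0]/-c[2]
E
python3 - <<'E'
from h import *
ims=[]
for n in("scene","side","wrist"):
    f=grab_frame(n);ims.append(f["image"]);print(n,[k for k in f],np.round(-np.array(f["camera_from_world"])[:3,:3].T@np.array(f["camera_from_world"])[:3,3],3))
    Z=dict(box=0,panel=.06,panel_flange=.088,cam_left_slot=.089,cam_right_slot=.089,driver=.01,rest=0,core=0,tin=0,brush=0)
    for k,z in Z.items():
        for m in mark_of(f,k)[:3]:
            if m["score"]>.25: print(k,round(m["score"],2),np.round(m["at"]),np.round(at_z(f,*m["at"],z),3))
cv2.imwrite("pics/a.png",cv2.resize(np.vstack([ims[0],ims[1]]),(800*3//4,900*2//3)) )
E
```

```text
pics
scene ['image', 'fx', 'fy', 'cx', 'cy', 'camera_from_world', 'shot'] [1.091 0.832 0.892]
box 0.6 [219. 236.] [ 0.538 -0.061 -0.   ]
panel 0.82 [182. 276.] [ 0.358 -0.082  0.06 ]
panel 0.64 [185. 211.] [ 0.542 -0.199  0.06 ]
panel 0.61 [198. 226.] [ 0.543 -0.107  0.06 ]
panel_flange 0.73 [256. 314.] [0.512 0.277 0.088]
panel_flange 0.67 [166. 276.] [ 0.323 -0.122  0.088]
panel_flange 0.59 [199. 229.] [ 0.556 -0.066  0.088]
cam_left_slot 0.63 [197. 258.] [ 0.478 -0.018  0.089]
cam_right_slot 0.42 [206. 214.] [ 0.614 -0.062  0.089]
driver 0.59 [296. 292.] [0.598 0.296 0.01 ]
rest 0.87 [298. 293.] [0.597 0.297 0.   ]
rest 0.47 [168. 187.] [ 0.522 -0.424  0.   ]
core 0.78 [292. 362.] [0.436 0.392 0.   ]
tin 0.76 [257. 315.] [0.449 0.221 0.   ]
tin 0.61 [198. 256.] [ 0.419 -0.111  0.   ]
brush 0.69 [167. 185.] [ 0.523 -0.436  0.   ]
side ['image', 'fx', 'fy', 'cx', 'cy', 'camera_from_world', 'shot'] [-0.096  0.563  1.073]
box 0.71 [191. 258.] [ 0.548 -0.077  0.   ]
panel 0.93 [176. 267.] [ 0.537 -0.111  0.06 ]
panel 0.81 [217. 319.] [ 0.297 -0.093  0.06 ]
panel 0.75 [169. 310.] [ 0.447 -0.235  0.06 ]
panel_flange 0.76 [164. 321.] [ 0.42  -0.257  0.088]
panel_flange 0.69 [249. 164.] [0.542 0.317 0.088]
panel_flange 0.59 [180. 256.] [ 0.532 -0.053  0.088]
cam_left_slot 0.59 [195. 258.] [ 0.483 -0.012  0.089]
cam_right_slot 0.74 [309. 174.] [0.378 0.411 0.089]
cam_right_slot 0.71 [168. 234.] [ 0.625 -0.044  0.089]
cam_right_slot 0.37 [250. 164.] [0.539 0.32  0.089]
driver 0.57 [253. 165.] [0.58  0.303 0.01 ]
rest 0.98 [251. 163.] [0.597 0.301 0.   ]
core 0.56 [309. 176.] [0.417 0.393 0.   ]
tin 0.97 [264. 216.] [0.441 0.219 0.   ]
brush 0.59 [144. 327.] [ 0.515 -0.428  0.   ]
wrist ['image', 'fx', 'fy', 'cx', 'cy', 'camera_from_world', 'shot'] [ 0.302 -0.494  0.375]
```

View pics/a.png

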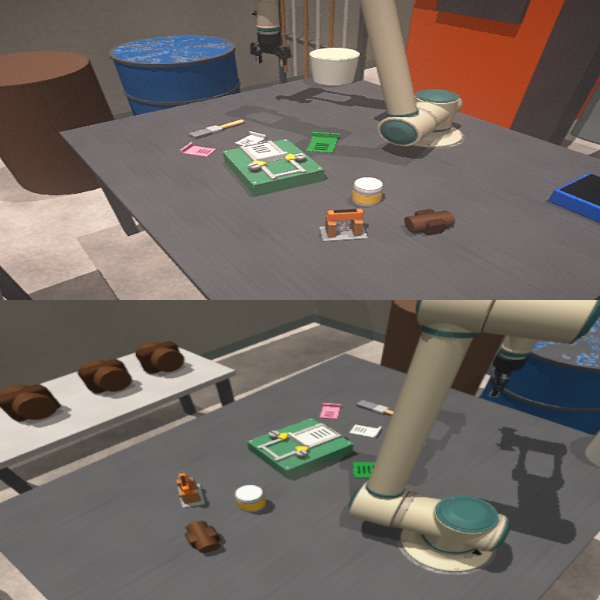

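The pictures show the box in the middle, scaled (275,165) in the scene view, the rest with the orange handle at (345,222), the tin and the core beside it, and the brush and small look-alikes behind. I'll go over the box for a wrist view on the way to the driver.

```bash
python3 -m creep '[[8.5,24,41,12,0],[8.5,24,41,12,0],[8.5,24,41,12,0],[8.5,24,41,12,0],[8.5,24,41,12,0],[8.5,24,41,12,0],[8.5,24,41,12,0],[8.5,24,41,12,0],[8.5,24,41,12,0],[8.5,24,41,12,0],[8.5,24,41,12,0],[8.5,24,41,12,0],[8.5,24,41,12,0],[8.5,24,41,12,0],[8.5,24,41,12,0]]'
cat > m.py <<'E'
from h import *
import sys
Z=dict(box=0,panel=.06,panel_flange=.088,cam_left_slot=.089,cam_right_slot=.089,driver=.01,rest=0,core=0,tin=0,brush=0)
f=grab_frame("wrist");o=r.get_obs();R=o["ee_rot"]
from scipy.spatial.transform import Rotation as Ro
print(o["time"],np.round(o["tcp_pos"],4),"tool y-axis yaw",np.round(np.degrees(np.arctan2(*Ro.from_quat(R).as_matrix()[[1,0],1])),2),"q",np.round(o["q"],2))
for k in sys.argv[2:]:
    for m in mark_of(f,k)[:2]:
        if m["score"]>.25: print(k,round(m["score"],2),np.round(m["at"]),np.round(at_z(f,*m["at"],Z[k]),4))
cv2.imwrite(sys.argv[1],f["image"]);np.save("last.npy",f,allow_pickle=True)
E
python3 m.py pics/b.png box panel panel_flange cam_left_slot cam_right_slot
```

```text
time: 2.9
tcp_pos: [0.4797, -0.1128, 0.351]
ee_rot: [0.977, 0.214, -0.001, 0.0]
wrist_force: [-0.2, -0.6, -0.2]
grip_width: 0.0848
finger_force: 0.0
2.95 [ 0.4795 -0.1132  0.3509] tool y-axis yaw -65.36 q [-0.37  0.1   1.44 -0.    1.6   0.77]
box 0.87 [108. 248.] [ 0.5436 -0.0717  0.    ]
panel 0.96 [189. 340.] [ 0.4869 -0.2714  0.06  ]
panel 0.75 [126. 274.] [ 0.5354 -0.1224  0.06  ]
panel_flange 0.95 [102. 246.] [ 0.549  -0.0665  0.088 ]
panel_flange 0.93 [209. 340.] [ 0.4611 -0.2763  0.088 ]
cam_left_slot 0.83 [126. 199.] [ 0.4882 -0.0176  0.089 ]
cam_right_slot 0.8 [ 44. 250.] [ 0.6202 -0.0414  0.089 ]
```

View pics/b.png

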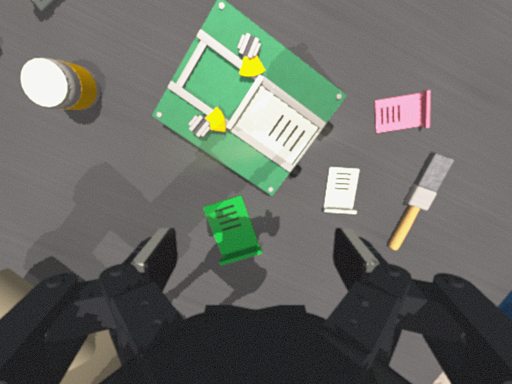

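The wrist view shows the box at upper centre: left fastener (208,122), right (248,45), both slots near locked, with the real white panel at (275,125). The green, pink and small white look-alikes lie outside it. The geometry agrees: the slots are 134 mm apart and the box yaw is about -10°. Next, the driver.

```bash
python3 -m creep '[[8.5,6,38,-3,0],[8.5,6,38,-3,0],[8.5,6,38,-3,0],[8.5,6,38,-3,0],[8.5,6,38,-3,0],[8.5,6,38,-3,0],[8.5,6,38,-3,0],[8.5,6,38,-3,0],[8.5,6,38,-3,0],[8.5,6,38,-3,0],[8.5,6,38,-3,0],[8.5,6,38,-3,0],[8.5,6,38,-3,0]]'
python3 m.py pics/c.png driver rest
python3 - <<'E'
from h import *
f=np.load("last.npy",allow_pickle=True).item()
hsv=cv2.cvtColor(f["image"],cv2.COLOR_BGR2HSV)
for k in("driver","rest"):
    try:
        g=regions_of(f,k)[0];m=g["mask"];print(k,g["score"],g["bbox"],cv2.minAreaRect(np.argwhere(m)[:,::-1].astype(np.float32)))
    except Exception as e: print(e)
E
```

```text
time: 4.28
tcp_pos: [0.5402, 0.2658, 0.3215]
ee_rot: [0.977, 0.213, -0.0, 0.001]
wrist_force: [-1.2, -0.1, -0.2]
grip_width: 0.0849
finger_force: 0.0
4.3333 [0.5402 0.2656 0.3217] tool y-axis yaw -65.44 q [ 0.34  0.28  1.27 -0.    1.58  1.48]
driver 0.92 [115. 248.] [0.5938 0.3014 0.01  ]
rest 0.76 [117. 252.] [0.5919 0.2944 0.    ]
driver 0.71 [253.0, 117.8, 57.3, 39.5] ((252.1907501220703, 115.7601318359375), (14.999134063720703, 58.54500198364258), 53.74616622924805)
rest 0.8 [252.7, 115.6, 69.0, 64.5] ((252.86001586914062, 113.98001861572266), (37.400001525878906, 61.80000305175781), 53.13010025024414)
```

View pics/c.png

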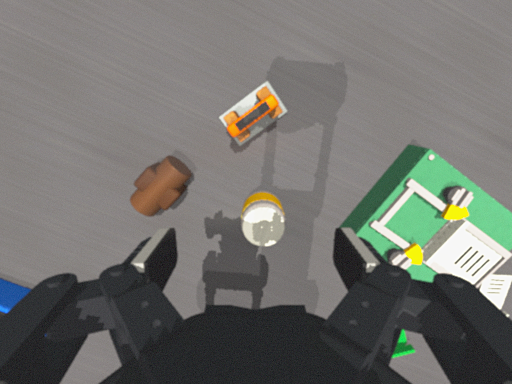

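The driver handle lies across the rest at pixel (252,115), running up to the right. The core is at (160,187), the tin at (263,220).

Run:
```python
from h import *
f=np.load("last.npy",allow_pickle=True).item()
g=(252.2,115.8);d=np.array([.806,-.592])*25
c=at_z(f,g[1],g[0],.1);a=at_z(f,g[1]+d[1],g[0]+d[0],.108);b=at_z(f,g[1]-d[1],g[0]-d[0],.108);v=a-b
print(c,np.degrees(np.arctan2(v[1],v[0])),np.linalg.norm(v))
```

```text
[0.59617206 0.29440925 0.1       ] -30.044183321922034 0.06452248596910445
```

```bash
python3 -m creep '[[8.5,0.3,6,-10,-54.6],[8.5,0.3,6,-10,-54.6],[8.5,0.3,6,-10,-54.6],[8.5,0.3,6,-10,-54.6],[8.5,0.3,6,-10,-54.6],[8.5,0.3,6,-10,-54.6],[8.5,0.3,6,-10,-54.6],[8.5,0.3,6,-10,-54.6],[8.5,0.3,6,-10,-54.6],[8.5,0.3,6,-10,-54.6]]'
python3 m.py pics/d.png driver rest
python3 - <<'E'
from h import *
f=np.load("last.npy",allow_pickle=True).item()
for g in regions_of(f,"driver")[:1]:
    (cx,cy),(w,h),a=cv2.minAreaRect(np.argwhere(g["mask"])[:,::-1].astype(np.float32));print(cx,cy,w,h,a)
    if h>w:a+=90
    L=max(w,h)/2;d=L*np.array([np.cos(np.radians(a)),np.sin(np.radians(a))])
    p=at_z(f,cy+d[1],cx+d[0],.108);q=at_z(f,cy-d[1],cx-d[0],.108);print(p,q,(p+q)/2,np.degrees(np.arctan2(*(p-q)[[1,0]])),np.linalg.norm(p-q))
E
```

```text
time: 5.37
tcp_pos: [0.5433, 0.327, 0.2216]
ee_rot: [0.966, -0.257, 0.0, -0.0]
wrist_force: [-0.4, 0.2, -1.2]
grip_width: 0.0847
finger_force: 0.0
5.4167 [0.5432 0.327  0.2216] tool y-axis yaw -119.84 q [ 0.43  0.37  1.39 -0.    1.38  2.52]
driver 0.87 [120. 253.] [0.5948 0.2994 0.01  ]
rest 0.6 [116. 256.] [0.5975 0.2937 0.    ]
255.5 117.5 81.0 19.0 90.0
[0.56429662 0.31322667 0.108     ] [0.62840761 0.2765801  0.108     ] [0.59635212 0.29490339 0.108     ] 150.24722456512782 0.0738457212356711
```

View pics/d.png

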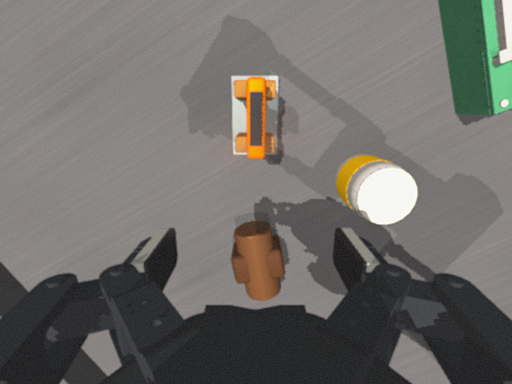

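The handle stands vertical in the image at (255,117), aligned with the fingers. Next I descend and grip.

```bash
python3 -m creep '[[8.5,5.25,-3.15,-3,0],[8.5,5.25,-3.15,-6,0],[8.5,5.25,-3.15,-9,0],[8.5,5.25,-3.15,-12,0],[8.5,5.25,-3.15,-14,0],[8.5,5.25,-3.15,-14.7,0],[8.5,5.25,-3.15,-14.7,0],[8.5,5.25,-3.15,-14.7,0],[0,5.25,-3.15,-14.7,0],[0,5.25,-3.15,-14.7,0],[0,5.25,-3.15,-14.7,0],[0,5.25,-3.15,-14.7,0],[0,5.25,-3.15,-14.7,0],[0,5.25,-3.15,-14.7,0],[0,5.25,-3.15,-14.7,0],[0,5.25,-3.15,-14.7,0]]' 80
```

```text
time: 6.9
tcp_pos: [0.596, 0.2962, 0.0751]
ee_rot: [0.966, -0.258, 0.0, -0.0]
wrist_force: [-0.3, 0.1, 4.7]
grip_width: 0.0173
finger_force: 78.5
```

```bash
python3 -m creep '[[0,0,0,3,0],[0,0,0,6,0],[0,0,0,9,0],[0,0,0,13,0],[0,0,0,17,0],[0,-0.5,-4,17,6],[0,-1,-8,17,12],[0,-1.5,-12,17,18],[0,-2,-16,17,20],[0,-3,-20,17,20],[0,-4,-24,17,20],[0,-4.5,-28,17,20],[0,-4.5,-32.5,17,20],[0,-4.5,-32.5,17,20],[0,-4.5,-32.5,17,20],[0,-4.5,-32.5,17,20]]'
python3 m.py pics/e.png cam_right_slot cam_left_slot box panel_flange
```

```text
time: 8.23
tcp_pos: [0.5503, -0.0289, 0.2437]
ee_rot: [0.996, -0.087, -0.001, -0.001]
wrist_force: [-0.5, 0.2, -2.1]
grip_width: 0.017
finger_force: 78.8
8.2833 [ 0.5504 -0.0281  0.2438] tool y-axis yaw -99.91 q [-0.18  0.23  1.53  0.    1.38  1.57]
cam_right_slot 0.57 [109. 255.] [ 0.6206 -0.0417  0.089 ]
box 0.72 [157. 284.] [ 0.5467 -0.0726  0.    ]
panel_flange 0.94 [167. 288.] [ 0.55   -0.0683  0.088 ]
panel_flange 0.67 [ 24. 497.] [ 0.6588 -0.2946  0.088 ]
```

View pics/e.png

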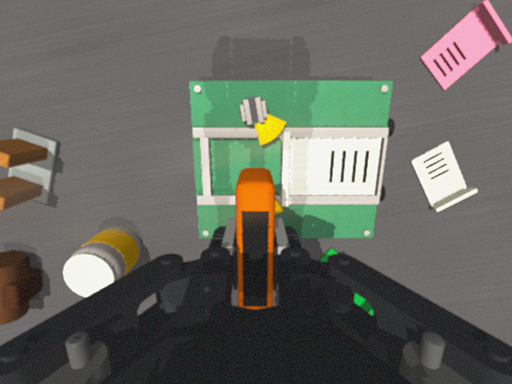

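Right fastener at (254,110), its slot tilted slightly from the image vertical. The driver hides the left one. I'll zoom in for the slot angle.

Run:
```python
from h import *
f=np.load("last.npy",allow_pickle=True).item()
im=f["image"][85:145,225:295];cv2.imwrite("pics/f.png",cv2.resize(im,None,fx=8,fy=8,interpolation=cv2.INTER_CUBIC))
```

```text
(no output)
```

View pics/f.png

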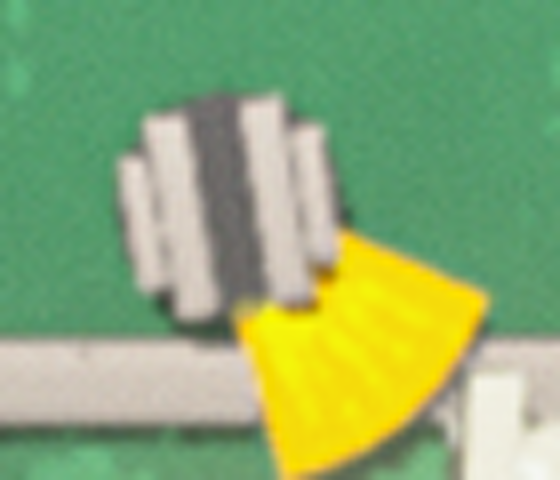

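Run:
```python
from h import *
f=np.load("last.npy",allow_pickle=True).item()
P=[at_z(f,85+(y+.5)/8-.5,225+(x+.5)/8-.5,.089) for x,y in((216,108),(243,305))]
v=P[1]-P[0];print(P,(P[0]+P[1])/2,np.degrees(np.arctan2(v[1],v[0])),np.linalg.norm(v))
```

```text
[array([ 0.63186239, -0.04036165,  0.089     ]), array([ 0.60598541, -0.03949059,  0.089     ])] [ 0.6189239  -0.03992612  0.089     ] 178.07207506118542 0.025891635174199557
```

```bash
python3 -m creep '[[0,3,-0.6,0,5],[0,6,-1.1,0,8],[0,6.95,-1.25,-3,8],[0,6.95,-1.25,-6,8],[0,6.95,-1.25,-7.9,8],[0,6.95,-1.25,-7.9,8],[0,6.95,-1.25,-7.9,8],[0,6.95,-1.25,-8.4,8],[0,6.95,-1.25,-8.8,8],[0,6.95,-1.25,-9.1,8],[0,6.95,-1.25,-9.1,8],[0,6.95,-1.25,-9.1,8]]'
python3 -c "
from h import *
o=r.get_obs();print(o['tcp_pos'],o['wrist_force'],o['moment'])"
```

```text
time: 9.48
tcp_pos: [0.6202, -0.0414, 0.1538]
ee_rot: [1.0, -0.017, 0.0, -0.0]
wrist_force: [0.2, 0.4, -2.4]
grip_width: 0.017
finger_force: 78.7
[ 0.62022262 -0.04140422  0.15384535] [ 0.24784253  0.43717862 -2.42617504] [0.0633498  0.00747324 0.02851655]
```

```bash
python3 -m creep '[[0,0,0,-0.2,0],[0,0,0,-0.4,0],[0,0,0,-0.5,0],[0,0,0,-0.5,0]]'; python3 -m creep '[[0,0,0,-0.15,0],[0,0,0,-0.2,0],[0,0,0,-0.2,0]]'
python3 -c "
from h import *
o=r.get_obs();print(o['tcp_pos'],o['wrist_force'],o['moment'])
cv2.imwrite('pics/g.png',np.hstack([grab_frame('scene')['image'][130:280,150:350],grab_frame('side')['image'][110:260,170:370]]).repeat(2,0).repeat(2,1))"
```

```text
time: 9.82
tcp_pos: [0.6203, -0.041, 0.1482]
ee_rot: [1.0, -0.017, 0.0, -0.0]
wrist_force: [1.1, 1.6, -0.4]
grip_width: 0.0167
finger_force: 78.9
time: 10.07
tcp_pos: [0.6201, -0.041, 0.1461]
ee_rot: [1.0, -0.017, -0.0, -0.0]
wrist_force: [0.4, 2.6, -1.7]
grip_width: 0.017
finger_force: 78.8
[ 0.62011351 -0.04103622  0.14610678] [ 0.38493856  2.61852212 -1.70921139] [ 0.66604561 -0.11818853  0.05057942]
```

View pics/g.png

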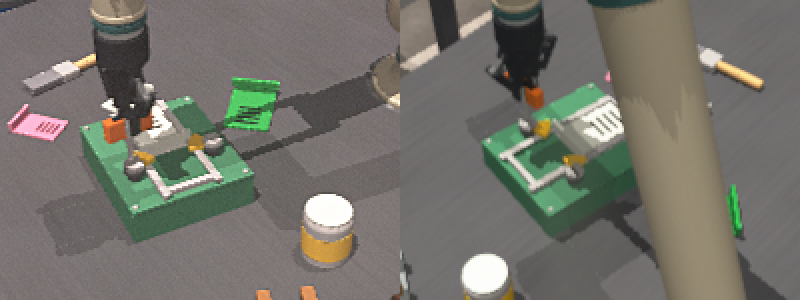

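The view is coarse: the orange handle sits above the right fastener (135,165), and the blade is hidden. I'll check by projecting the expected points into an enlarged scene crop.

Run:
```python
from h import *
out=[]
for n in("scene","side"):
    f=grab_frame(n);im=f["image"].copy()
    r0,c0=map(int,proj(f,(.62,-.041,.12)));s=25
    crop=cv2.resize(im[r0-s:r0+s,c0-s:c0+s],(400,400),interpolation=cv2.INTER_CUBIC)
    for p,col in(((.62,-.041,.089),(0,0,255)),((.62,-.041,.143),(255,0,0)),((.62,-.041,.178),(255,0,255))):
        y,x=proj(f,p);cv2.circle(crop,(int((x-c0+s)*8),int((y-r0+s)*8)),5,col,-1)
    out.append(crop)
cv2.imwrite("pics/i.png",np.hstack(out))
```

```text
(no output)
```

View pics/i.png

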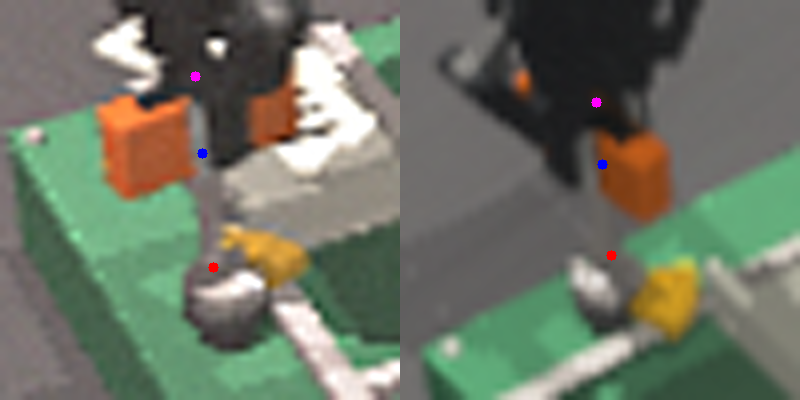

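The blade stands in the right head, with the expected axis (red dots) running along the shank. Now the turn, anticlockwise.

```bash
python3 -m creep '[[0,0,0.05,0,5],[0,0,0.05,0,10],[0,0,0.05,0,15],[0,0,0.05,0,20],[0,0,0.05,0,26],[0,0,0.05,0,32]]'; python3 -m creep '[[0,0,0,0,6],[0,0,0,0,12],[0,0,0,0,18],[0,0,0,0,24],[0,0,0,0,30],[0,0,0,0,36],[0,0,0,0,42],[0,0,0,0,48],[0,0,0,0,54],[0,0,0,0,59],[0,0,0,0,63],[0,0,0,0,63],[0,0,0,0,63]]'
python3 -c "
from h import *
o=r.get_obs();print(o['tcp_pos'],o['wrist_force'],o['moment'],o['q'])"
```

```text
time: 10.77
tcp_pos: [0.6197, -0.0398, 0.1461]
ee_rot: [0.965, 0.262, -0.0, -0.001]
wrist_force: [0.4, 4.3, 0.0]
grip_width: 0.017
finger_force: 78.9
time: 11.85
tcp_pos: [0.6193, -0.041, 0.1461]
ee_rot: [0.688, 0.725, -0.001, -0.001]
wrist_force: [-1.5, 2.3, -0.5]
grip_width: 0.0171
finger_force: 78.9
[ 0.6193178  -0.04103718  0.14605297] [-1.48888935  2.2899306  -0.46885355] [ 0.65692355  0.20365072 -0.01254347] [-1.77896078e-01  4.00198692e-01  1.53414200e+00 -5.73572303e-04
  1.20897090e+00 -2.29824215e-01]
```

```bash
python3 -m creep '[[0,0,0,0.5,-6],[0,0,0,2,-6],[0,0,0,5,-6],[0,-1,-1,9,-6],[0,-4,-4,11,-6],[0,-6.5,-6.5,11,-6],[0,-6.5,-6.5,11,-6],[0,-6.5,-6.5,11,-6],[0,-6.5,-6.5,11,-6]]'
python3 m.py pics/j.png cam_right_slot cam_left_slot panel_flange
python3 - <<'E'
from h import *
f=np.load("last.npy",allow_pickle=True).item();im=f["image"];out=[]
for p in((.488,-.0176,.089),(.62,-.041,.089)):
    y,x=map(int,proj(f,p));y=max(y,30);print(x-30,y-30);out.append(cv2.resize(im[y-30:y+30,x-30:x+30],(400,400),interpolation=cv2.INTER_CUBIC))
cv2.imwrite("pics/k.png",np.hstack(out))
E
```

```text
time: 12.6
tcp_pos: [0.5551, -0.107, 0.2563]
ee_rot: [0.726, 0.688, -0.0, 0.001]
wrist_force: [0.6, -0.6, -1.4]
grip_width: 0.0167
finger_force: 78.9
12.65 [ 0.5554 -0.1064  0.256 ] tool y-axis yaw -2.97 q [-0.31  0.25  1.48 -0.    1.41 -0.26]
cam_right_slot 0.77 [110. 306.] [ 0.6156 -0.0404  0.089 ]
cam_left_slot 0.97 [ 92. 189.] [ 0.4868 -0.0142  0.089 ]
panel_flange 0.9 [135. 238.] [ 0.538  -0.0641  0.088 ]
panel_flange 0.67 [212.  75.] [ 0.326  -0.1483  0.088 ]
160 65
279 80
```

View pics/k.png

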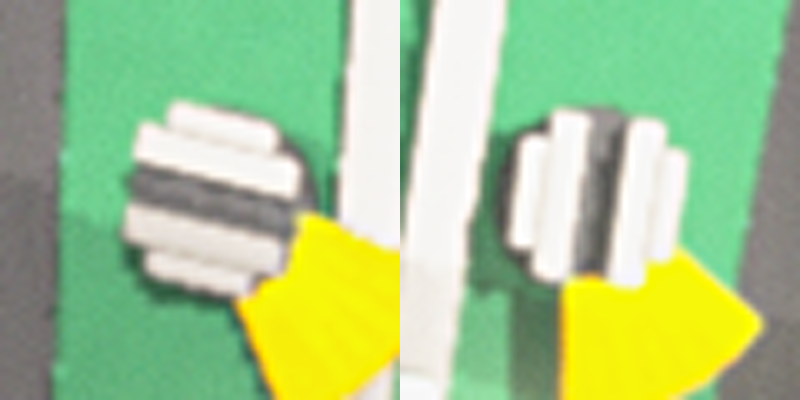

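The left slot (left crop) is near horizontal and still locked. The right slot is now along the track, its cam swung outward.

Run:
```python
from h import *
f=np.load("last.npy",allow_pickle=True).item();s=60/400
for n,x0,y0,a,b in(("L",160,65,(137,187),(293,220)),("R",279,80,(606,110),(590,275))):
    if n=="R": a=(a[0]-400,a[1]);b=(b[0]-400,b[1])
    P=[at_z(f,y0+y*s-.5,x0+x*s-.5,.089) for x,y in(a,b)];v=P[1]-P[0]
    print(n,(P[0]+P[1])/2,np.degrees(np.arctan2(v[1],v[0])),np.linalg.norm(v))
```

```text
L [ 0.48931681 -0.0175476   0.089     ] -14.468398328702355 0.02621571504553229
R [ 0.61863536 -0.03873892  0.089     ] -95.64885572542813 0.026782363706025082
```

```bash
python3 -m creep '[[0,-2,3,0,7],[0,-4,6,0,14],[0,-6,8,0,21],[0,-6.6,8.95,0,28],[0,-6.6,8.95,0,35],[0,-6.6,8.95,0,42],[0,-6.6,8.95,-1,49],[0,-6.6,8.95,-3,56],[0,-6.6,8.95,-5,63],[0,-6.6,8.95,-7,70],[0,-6.6,8.95,-9,77],[0,-6.6,8.95,-9.3,78.5],[0,-6.6,8.95,-9.3,78.5],[0,-6.6,8.95,-9.7,78.5],[0,-6.6,8.95,-10.1,78.5],[0,-6.6,8.95,-10.4,78.5],[0,-6.6,8.95,-10.4,78.5]]'
python3 -c "
from h import *
o=r.get_obs();print(o['tcp_pos'],o['wrist_force'],o['moment'],o['q'])"
```

```text
time: 14.22
tcp_pos: [0.489, -0.0164, 0.152]
ee_rot: [0.126, 0.992, 0.0, -0.0]
wrist_force: [-0.9, -0.0, -2.4]
grip_width: 0.0165
finger_force: 78.9
[ 0.48902922 -0.0164084   0.15204422] [-0.92749057 -0.01296703 -2.37709702] [-0.00509655  0.04343634  0.01558326] [-1.75877155e-01  2.09080649e-01  1.80801194e+00  3.36504472e-05
  1.12485264e+00 -1.49490303e+00]
```

```bash
python3 -m creep '[[0,0,-0.1,-0.2,0],[0,0,-0.1,-0.4,0],[0,0,-0.1,-0.6,0],[0,0,-0.1,-0.6,0]]'; python3 -m creep '[[0,0,0,0,-5],[0,0,0,0,-10],[0,0,0,0,-15],[0,0,0,0,-20],[0,0,0,0,-26],[0,0,0,0,-32]]'; python3 -m creep '[[0,0,0,0,-6],[0,0,0,0,-12],[0,0,0,0,-18],[0,0,0,0,-24],[0,0,0,0,-30],[0,0,0,0,-36],[0,0,0,0,-42],[0,0,0,0,-48],[0,0,0,0,-54],[0,0,0,0,-59],[0,0,0,0,-64],[0,0,0,0,-64],[0,0,0,0,-64]]'
python3 -c "
from h import *
o=r.get_obs();print(o['tcp_pos'],o['wrist_force'],o['moment'],o['q'])"
```

```text
time: 14.55
tcp_pos: [0.4889, -0.0175, 0.1461]
ee_rot: [0.126, 0.992, 0.0, -0.0]
wrist_force: [-0.0, 0.8, -1.4]
grip_width: 0.017
finger_force: 78.9
time: 15.05
tcp_pos: [0.4893, -0.0171, 0.1464]
ee_rot: [0.396, 0.918, 0.0, 0.0]
wrist_force: [0.2, 1.0, -1.9]
grip_width: 0.0171
finger_force: 78.9
time: 16.13
tcp_pos: [0.4888, -0.0171, 0.1463]
ee_rot: [0.821, 0.571, 0.0, -0.0]
wrist_force: [-0.5, 1.8, -1.2]
grip_width: 0.0167
finger_force: 79.0
[ 0.48882703 -0.0171052   0.14630522] [-0.48669993  1.83007761 -1.1570324 ] [ 0.30239921  0.12839303 -0.01075883] [-1.77863269e-01  2.14420316e-01  1.81696561e+00  7.69512030e-04
  1.11080389e+00  1.76139583e-01]
```

```bash
python3 -m creep '[[0,0,0,0.5,6],[0,0,0,2,6],[0,0,0,5,6],[0,1,-1,9,6],[0,4,-5,11,6],[0,6.6,-8.95,11,6],[0,6.6,-8.95,11,6],[0,6.6,-8.95,11,6],[0,6.6,-8.95,11,6],[0,6.6,-8.95,11,6]]'
python3 m.py pics/l.png cam_right_slot cam_left_slot panel_flange
```

```text
time: 16.97
tcp_pos: [0.5544, -0.1066, 0.2558]
ee_rot: [0.79, 0.613, -0.0, -0.001]
wrist_force: [-1.6, 0.3, -1.8]
grip_width: 0.0171
finger_force: 79.1
17.0167 [ 0.5542 -0.1062  0.2559] tool y-axis yaw -14.35 q [-0.31  0.25  1.48  0.    1.41 -0.06]
cam_right_slot 0.88 [ 99. 295.] [ 0.618  -0.0381  0.089 ]
cam_left_slot 0.88 [107. 180.] [ 0.4911 -0.0143  0.089 ]
panel_flange 0.87 [139. 238.] [ 0.5443 -0.0648  0.088 ]
panel_flange 0.62 [245.  96.] [ 0.329  -0.1517  0.088 ]
```

View pics/l.png

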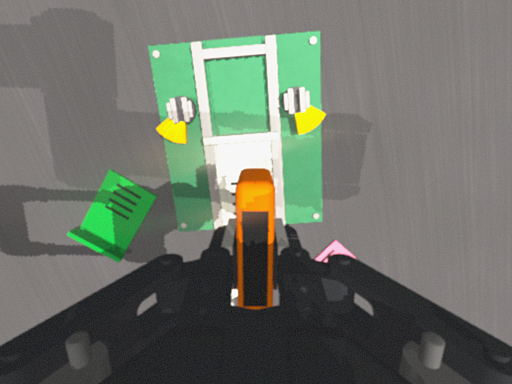

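Both cams are out: the yellow sectors are at (172,132) and (310,120), outside the rails. The flange at (240,139) is free. I'll push it with the blade, checking the left angle numerically first.

```bash
python3 - <<'E'
from h import *
f=np.load("last.npy",allow_pickle=True).item();hsv=cv2.cvtColor(f["image"],cv2.COLOR_BGR2HSV)
m=cv2.inRange(hsv,(22,180,150),(35,255,255));n,l,s,c=cv2.connectedComponentsWithStats(m)
for i in range(1,n):
    if s[i,4]>80:
        p=at_z(f,c[i][1],c[i][0],.08)[:2];a=np.array((.489,-.0175)) if p[0]<.55 else np.array((.6197,-.0405));v=p-a;print(s[i,4],p,np.degrees(np.arctan2(v[1],v[0]))+10)
E
python3 -m creep '[[0,-1,2.1,0,-7],[0,-1,2.1,0,-14],[0,-1,2.1,0,-21],[0,-1,2.1,0,-28],[0,-1,2.1,0,-35],[0,-1,2.1,0,-42],[0,-1,2.1,0,-49],[0,-1,2.1,0,-56],[0,-1,2.1,-2,-63],[0,-1,2.1,-4,-70],[0,-1,2.1,-6,-77],[0,-1,2.1,-8,-84],[0,-1,2.1,-10,-85.6],[0,-1,2.1,-11,-85.6],[0,-1,2.1,-11.7,-85.6],[0,-1,2.1,-12,-85.6],[0,-1,2.1,-12,-85.6]]'
```

```text
514 [ 0.62905647 -0.06425954] -58.50556088822435
507 [ 0.47122439 -0.03735251] -121.84074661744665
time: 18.58
tcp_pos: [0.5452, -0.0858, 0.1364]
ee_rot: [0.996, -0.087, 0.0, 0.0]
wrist_force: [0.1, -0.8, -1.8]
grip_width: 0.0168
finger_force: 79.0
```

```bash
python3 -m creep '[[0,0.1,0.6,0,0],[0,0.24,1.3,0,0],[0,0.35,2,0,0],[0,0.48,2.7,0,0],[0,0.6,3.4,0,0],[0,0.72,4.1,0,0],[0,0.85,4.8,0,0],[0,0.97,5.5,0,0],[0,1.1,6.2,0,0],[0,1.22,6.9,0,0],[0,1.34,7.6,0,0],[0,1.46,8.3,0,0],[0,1.57,8.9,0,0],[0,1.64,9.3,0,0],[0,1.69,9.6,0,0],[0,1.69,9.6,0,0],[0,1.69,9.6,0,0]]'
python3 -c "
from h import *
for n in('scene','side'):
    f=grab_frame(n)
    for m in mark_of(f,'panel_flange')[:3]:print(n,m['score'],at_z(f,*m['at'],.088))"
```

```text
time: 20.0
tcp_pos: [0.5625, 0.0103, 0.137]
ee_rot: [0.996, -0.087, 0.001, -0.0]
wrist_force: [-1.2, -3.3, 5.7]
grip_width: 0.0169
finger_force: 80.2
scene 0.77 [0.56691381 0.02138823 0.088     ]
scene 0.77 [ 0.32846182 -0.10369388  0.088     ]
scene 0.58 [ 0.51631774 -0.20606255  0.088     ]
side 0.84 [0.55069865 0.02027845 0.088     ]
side 0.47 [ 0.61666263 -0.28006834  0.088     ]
```

```bash
python3 -m creep '[[0,0.02,0.15,0,0],[0,0.05,0.3,0,0],[0,0.05,0.3,0,0],[0,0.05,0.3,0,0]]'; python3 -m creep '[[0,0.03,0.15,0,0],[0,0.03,0.15,0,0],[0,0.03,0.15,0,0]]'
```

```text
time: 20.53
tcp_pos: [0.5628, 0.0124, 0.137]
ee_rot: [0.996, -0.087, 0.001, 0.001]
wrist_force: [-0.7, -5.7, 5.3]
grip_width: 0.0167
finger_force: 80.1
time: 20.78
tcp_pos: [0.5631, 0.0137, 0.137]
ee_rot: [0.996, -0.087, 0.0, 0.001]
wrist_force: [-1.0, -5.4, 5.8]
grip_width: 0.0169
finger_force: 80.2
```

```bash
python3 -m creep '[[0,0.02,0.15,0,0],[0,0.02,0.15,0,0],[0,0.02,0.15,0,0]]'; python3 -m creep '[[0,0.03,0.15,0,0],[0,0.03,0.15,0,0],[0,0.03,0.15,0,0]]';  python3 -m creep '[[0,0.02,0.15,0,0],[0,0.02,0.15,0,0],[0,0.02,0.15,0,0]]'
```

```text
time: 21.03
tcp_pos: [0.5633, 0.0152, 0.137]
ee_rot: [0.996, -0.087, 0.001, 0.001]
wrist_force: [-2.0, -5.8, 5.3]
grip_width: 0.0167
finger_force: 80.2
time: 21.28
tcp_pos: [0.5635, 0.0163, 0.137]
ee_rot: [0.996, -0.087, 0.0, 0.001]
wrist_force: [-1.3, -6.9, 5.9]
grip_width: 0.0167
finger_force: 80.2
time: 21.53
tcp_pos: [0.5636, 0.0166, 0.137]
ee_rot: [0.996, -0.087, 0.0, 0.002]
wrist_force: [-2.1, -9.8, 5.7]
grip_width: 0.0171
finger_force: 80.2
```

```bash
python3 -m creep '[[0,0.03,0.15,0,0],[0,0.03,0.15,0,0],[0,0.03,0.15,0,0]]'; python3 -m creep '[[0,0.03,0.2,0,0],[0,0.03,0.2,0,0],[0,0.03,0.2,0,0]]'
python3 -c "
from h import *
print(r.get_obs()['moment'])
for n in('scene','side'):
    f=grab_frame(n)
    for m in mark_of(f,'panel_flange')[:1]+mark_of(f,'panel')[:2]:print(n,m['score'],at_z(f,*m['at'],.088),at_z(f,*m['at'],.06))"
```

```text
time: 21.78
tcp_pos: [0.5636, 0.017, 0.137]
ee_rot: [0.996, -0.087, 0.0, 0.004]
wrist_force: [-2.2, -12.7, 6.3]
grip_width: 0.017
finger_force: 80.2
time: 22.03
tcp_pos: [0.5637, 0.0175, 0.1371]
ee_rot: [0.996, -0.086, 0.0, 0.005]
wrist_force: [-2.0, -15.2, 6.4]
grip_width: 0.0171
finger_force: 80.4
[-3.38751687  0.66417017 -0.04943874]
scene 0.65 [ 0.51328421 -0.20903772  0.088     ] [ 0.49317559 -0.24528521  0.06      ]
scene 0.77 [ 5.69197667e-01 -2.72394079e-04  8.80000000e-02] [ 0.55103637 -0.02924912  0.06      ]
scene 0.74 [ 0.38741676 -0.04055228  0.088     ] [ 0.36292449 -0.07093184  0.06      ]
side 0.62 [0.53354383 0.0267311  0.088     ] [0.55143204 0.01148646 0.06      ]
side 0.79 [ 0.53639554 -0.01432798  0.088     ] [ 0.5543648  -0.03073969  0.06      ]
side 0.5 [ 0.58635265 -0.24038851  0.088     ] [ 0.60574189 -0.26322577  0.06      ]
```

Panel at the stop (force rising, and the networks place its origin about at box y = 37–40 mm). Back off, lift and carry to the rest.

```bash
python3 -m creep '[[0,-0.2,-1,0,0],[0,-0.4,-2.5,0,0],[0,-0.4,-2.5,3,0],[0,-0.4,-2.5,7,0],[0,-0.4,-2.5,11,0],[0,-0.2,0,13,-3],[0,0.2,3.5,13,-8],[0,0.7,7,13,-14],[0,1.2,11,13,-20],[0,1.8,15,13,-20],[0,2.2,18,13,-20],[0,2.6,21,13,-20],[0,2.8,24,13,-20],[0,3.2,27.5,13,-20],[0,3.2,27.5,13,-20],[0,3.2,27.5,13,-20],[0,3.2,27.5,13,-20]]'
python3 m.py pics/n.png driver rest
python3 - <<'E'
from h import *
f=grab_frame("side")
for k in("driver","rest"):
    for m in mark_of(f,k)[:1]:print(k,m['score'],at_z(f,*m['at'],.0 if k=="rest" else .2))
f=grab_frame("scene")
for k in("driver","rest"):
    for m in mark_of(f,k)[:1]:print(k,m['score'],at_z(f,*m['at'],.0 if k=="rest" else .2))
E
```

```text
time: 23.75
tcp_pos: [0.595, 0.2982, 0.2649]
ee_rot: [0.966, -0.258, -0.002, 0.0]
wrist_force: [0.3, -1.0, -1.0]
grip_width: 0.0167
finger_force: 79.5
23.8 [0.5953 0.2974 0.2653] tool y-axis yaw -120.02 q [0.36 0.4  1.23 0.   1.51 2.45]
driver 0.98 [198. 253.] [0.5401 0.3307 0.01  ]
rest 0.65 [156. 253.] [0.597 0.299 0.   ]
driver 0.69 [0.58469659 0.30174505 0.2       ]
rest 0.78 [0.59449193 0.30048648 0.        ]
driver 0.63 [0.60320157 0.29522777 0.2       ]
rest 0.82 [5.98198815e-01 2.99026747e-01 1.11022302e-16]
```

```bash
python3 - <<'E'
from h import *
f=np.load("last.npy",allow_pickle=True).item()
print(at_z(f,198,253,.2),r.get_obs()["tcp_pos"],r.get_obs()["moment"])
E
python3 -m creep '[[0,0.08,-0.15,-3,0],[0,0.08,-0.15,-6.5,0],[0,0.08,-0.15,-9,0],[0,0.08,-0.15,-9,0],[0,0.08,-0.15,-9,0]]'
```

```text
[0.59505252 0.29896583 0.2       ] [0.59622019 0.29699624 0.26657788] [-0.04606343 -0.00167003  0.00663877]
time: 24.62
tcp_pos: [0.5962, 0.2956, 0.1752]
ee_rot: [0.966, -0.259, -0.001, 0.001]
wrist_force: [0.4, 0.3, -0.2]
grip_width: 0.0173
finger_force: 79.4
```

```bash
python3 -m creep '[[0,0,0.05,-2.5,0],[0,0,0.05,-5,0],[0,0,0.05,-7.5,0],[0,0,0.05,-9,0],[0,0,0.05,-9.6,0],[0,0,0.05,-9.8,0],[0,0,0.05,-9.8,0]]'
```

```text
time: 25.2
tcp_pos: [0.5983, 0.2971, 0.0801]
ee_rot: [0.966, -0.259, 0.001, -0.001]
wrist_force: [0.3, 0.2, -1.8]
grip_width: 0.0172
finger_force: 79.5
```

```bash
python3 -m creep '[[0,0,0,0,0],[0,0,0,0,0]]'; python3 -m creep '[[0,-0.05,0,-0.15,0],[0,-0.05,0,-0.15,0],[0,-0.05,0,-0.15,0]]'
```

```text
time: 25.37
tcp_pos: [0.5982, 0.297, 0.0804]
ee_rot: [0.966, -0.259, 0.001, -0.001]
wrist_force: [-0.5, 0.3, -1.3]
grip_width: 0.0171
finger_force: 79.5
time: 25.62
tcp_pos: [0.5965, 0.2965, 0.0772]
ee_rot: [0.966, -0.259, 0.0, -0.0]
wrist_force: [0.2, 0.4, -1.6]
grip_width: 0.0171
finger_force: 79.5
```

```bash
python3 -m creep '[[0,0,0,-0.1,0],[0,0,0,-0.15,0],[0,0,0,-0.15,0],[0,0,0,-0.15,0]]'; python3 -m creep '[[0,0,0,-0.05,0],[0,0,0,-0.1,0],[0,0,0,-0.1,0],[0,0,0,-0.1,0]]'
```

```text
time: 25.95
tcp_pos: [0.5964, 0.2965, 0.0752]
ee_rot: [0.966, -0.259, -0.0, 0.0]
wrist_force: [1.0, 0.2, -2.0]
grip_width: 0.017
finger_force: 79.5
time: 26.28
tcp_pos: [0.5964, 0.2965, 0.0751]
ee_rot: [0.966, -0.259, 0.0, -0.0]
wrist_force: [-2.3, -1.0, 4.6]
grip_width: 0.0165
finger_force: 80.3
```

Seated at the same height and contact force as found. Now I release slowly, go straight up and clear out.

```bash
python3 -m creep '[[2.5,0,0,0,0],[4,0,0,0,0],[8.5,0,0,0,0],[8.5,0,0,0,0],[8.5,0,0,0,0],[8.5,0,0,0,0],[8.5,0,0,0,0],[8.5,0,0,0,0],[8.5,0,0,0.5,0],[8.5,0,0,2,0],[8.5,0,0,4,0],[8.5,0,0,8,0],[8.5,0,0,12,0],[8.5,-5.3,3.1,14.6,0],[8.5,-5.3,3.1,14.6,0],[8.5,-5.3,3.1,14.6,0],[8.5,-5.3,3.1,14.6,0],[8.5,-5.3,3.1,14.6,0]]'
python3 m.py pics/o.png driver rest
python3 - <<'E'
from h import *
f=np.load("last.npy",allow_pickle=True).item()
for g in regions_of(f,"driver")[:1]:print(g["bbox"],cv2.minAreaRect(np.argwhere(g["mask"])[:,::-1].astype(np.float32)))
a=cv2.imread("pics/d.png").astype(int);b=f["image"].astype(int);print("diff round rest",np.abs(a-b)[70:165,225:285].mean(),"elsewhere",np.abs(a-b)[:60,50:400].mean())
Z=dict(panel=.06,cam_left_slot=.089,cam_right_slot=.089,core=0,tin=0,brush=0)
for n in("scene","side"):
    f=grab_frame(n)
    for k in Z:
        for m in mark_of(f,k)[:2]:print(n,k,round(m["score"],2),np.round(at_z(f,*m["at"],Z[k]),3))
E
```

```text
time: 27.78
tcp_pos: [0.5436, 0.3273, 0.2203]
ee_rot: [0.966, -0.259, 0.0, 0.0]
wrist_force: [1.1, 0.2, -0.1]
grip_width: 0.085
finger_force: 0.0
27.8333 [0.5437 0.327  0.2197] tool y-axis yaw -120.03 q [ 0.43  0.37  1.39 -0.    1.38  2.53]
driver 0.85 [119. 251.] [0.5975 0.3001 0.01  ]
rest 0.89 [118. 256.] [0.5955 0.2937 0.    ]
[253.8, 117.3, 26.6, 78.5] ((253.99996948242188, 116.99998474121094), (81.99998474121094, 19.999996185302734), 90.0)
diff round rest 6.305789473684211 elsewhere 2.5508253968253967
scene panel 0.91 [ 0.366 -0.073  0.06 ]
scene panel 0.82 [ 0.551 -0.029  0.06 ]
scene cam_left_slot 0.41 [ 0.488 -0.021  0.089]
scene cam_right_slot 0.66 [ 0.618 -0.042  0.089]
scene core 0.9 [0.434 0.385 0.   ]
scene tin 0.95 [0.455 0.215 0.   ]
scene brush 0.64 [ 0.521 -0.432  0.   ]
side panel 0.58 [ 0.558 -0.035  0.06 ]
side cam_right_slot 0.46 [ 0.613 -0.036  0.089]
side core 0.88 [0.407 0.401 0.   ]
side core 0.41 [0.449 0.223 0.   ]
side tin 0.91 [0.455 0.218 0.   ]
```

```bash
python3 -c "
from h import *
print(r.sign_off())"
```

```text
the job is handed in; nothing more can be done
None
```

I turned both fasteners about 94° with the driver, slid the panel to its end stop and put the screwdriver back upright on its rest. The job was handed in at about 28 s, and I saw no sign that the core, tin or brush had moved; the sign-off gave no verdict.

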